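# Load a power board into the bench test fixture

### The arm

A 6-joint arm with a two-finger parallel gripper is mounted at the origin on the work surface. World frame = base frame: x ahead of the robot, y to its left, z up, the work surface at z = 0. Lengths are in m, angles in rad, forces in N, time in s.
With the tool pointing down it reaches from about 0.4 to 0.825 m from the base axis. Payload 7 kg.
Tool frame: the origin (TCP) lies at the very end of the fingers, on their centre line; the grasp point (between the pads) lies 19 mm behind it (arm.grasp_offset is the distance from the TCP to the grasp point, in m); z points along the fingers, y is the line along which they close (so a half turn about z gives the same grasp; the last joint's range is limited). The gripper opens to 88 mm and grips with 3 to 60 N. Pads are 19 mm wide; open, the fingers measure 130 mm over their backs; the gripper's body (78 mm by 193 mm) begins 47 mm behind the grasp point.
Start: joints at [-0.884, 0.359, 0.012, 0, -1.224, -0.288], TCP at [0.262, -0.622, 0.227] pointing down, gripper open.
Joint ranges: [-3.07, 3.07], [-1.43, 2.12], [-1.02, 1.25], [-3.03, 1.67], [-3.05, -0], [-3.03, 3.03]. Speed limits (rad/s): [2.39, 2.39, 3.01, 3.14, 3.14, 3.14].

### API

Orientations are given as [roll, pitch, yaw] about the fixed x, y, z axes, in that order (R = Rz(yaw) Ry(pitch) Rx(roll)).
In Python, from station import get_state, cams, arm, nets gives the robot as it stands.
- The arm moves only by the shell command python3 -m creep 'ROWS' [FORCE]. ROWS is a JSON object of lists of equal length, an entry for each row: "translation": the shift along the world's x, y, z in mm, a list of three; "spin": the turn about the world's z in rad; "gripper": the opening, from 0 (shut) to 1 (fully open). In form: {"translation": [[dx, dy, dz], ...], "spin": [spin, ...], "gripper": [gripper, ...]}. A call has 1 to 8 rows; each row shifts and turns the commanded pose from where the row before left it; what a row does not reach is not made up. A row lasts 1/10 s, in which the tool goes at most 50 mm and 8.59 degrees, less where a joint would pass 70% of its speed; a pose out of reach is approached as far as the arm can. A call is refused whole if a number of a shift passes 50 or a number of a turn 0.15, either way. A call with a gripper value outside its range is refused whole. The fingers move at their own pace and stop on an object; FORCE is the grip in N (left out, the last holds). Time passes only in rows, so rows that do not move let the fingers close. It gives the time, the measured TCP pose, the force, the opening and the grip force at its end, in the units of the state.
- get_state(): the state, without advancing time (a new reading comes with each control period).
- cams.grab_frame(name): name is "side" or "top" or "wrist"; returns a dict with "img" (480x640x3 uint8, red, green, blue), "mtx" (3x3 intrinsics, pixels), "R" (3x3) and "t" (3): a world point X has camera coordinates R X + t. Camera axes: x right, y down, z forward; pixel columns grow to the right and rows downward; lengths in m; the calibration is good to about 2 mm. A picture is of the moment at which its call begins. There is no depth.
- arm.job_done(): hands the job in; it is judged then, once.
Trained networks look in the newest picture that a camera, given by its name, has taken for a name from the list of things; names that differ only in an ending like _2 or _b are one class to them, and where a whole thing is asked for, a point or a joint stands for the part that bears it (a point fixed in the world has none). Each returns a list of dicts, best first, with "confidence" (0 to 1); they miss things now and then, are a little off and sometimes report something else, mostly with a low value. They report only what shows in the picture. A call takes as long as a camera call. They do not tell look-alikes from the thing itself.
- nets.search_frame(camera, label): "centre" ([x, y, z] in m, in world coordinates, good to about 4 mm: the middle of the surface that is visible of it).
- nets.pinpoint(camera, label): "centre" ([x, y, z] in m, in world coordinates, good to about 4 mm: a listed point, or the origin of a listed thing).
The state is a dict: "t": time; "q": joint angles; "qd": joint speeds; "joint_efforts": joint torques, N m; "eef_pos": TCP position; "ee_rot": TCP orientation; "force": force on the tool from outside, world axes, zero at the start; "moment": the same for the moment, N m; "width": finger opening in m; "gripper_force": force on a finger pad.
Only numpy, scipy, OpenCV 4.12 (cv2) and the standard library are available. Lean on these libraries where they do the work, as an engineer would, in place of code of your own. Each camera call takes 0.05 s, during which the arm holds its last target. There are 200 camera calls.

### The job

Take the power board with the finned heat sink out of the tray and seat it flat and fully home in the pocket of the test fixture, turned so that its notched corner fits round the pocket's key block; set it in place, do not let it drop. Once it is seated and you have let go of it, bring the fixture's lid all the way down over it without slamming it. Leave the flux bottle, the solder reel and the tool pot where they stand.

Things in the scene. Friction and masses are not known exactly. Their poses are not given: they have to be found in the camera images.
- board: The loose power board, about 95 g: green circuit board 60 x 84 mm (its x by y), 2 mm thick, lying component side up in the tray, one corner (-x +y) notched. Origin: centre of the 60 x 84 mm outline, on the underside; z up. Whitish terminal block along the -x edge beside the notch, black pin header along the +x edge; these and two small capacitors reach at most 11 mm above the underside
- heat_sink (a point): Centre of the top of the board's bare aluminium finned heat sink, straight above the board's origin. The heat sink is 32 mm (board x) by 34 mm (board y) and stands from 2 to 24 mm above the board's underside; fins run along x, so grip it across y on the two outer fins
- board_notch (a point): Centre of the board's square corner notch, 14 x 14 mm, at underside height: 23 mm towards -x and 35 mm towards +y from the board's origin
- tray: Dark flat component tray, fixed, 200 x 160 mm (its x by y), floor 4 mm above the bench, rim 12 mm high and 4 mm thick. Origin: centre of its underside, on the bench
- fixture: Test fixture, fixed: aluminium housing 160 mm (x) x 180 mm (y), black nest plate on top, 74 mm above the bench. Origin: centre of its underside, on the bench. Its +x points from the front (where the handle lies when the lid is closed) to the hinge at the back; y runs along the hinge
- pocket (a point): Centre of the pocket's floor, 65 mm above the bench, 12 mm in front (-x) of the fixture's origin. Pocket 9 mm deep, 62 mm (fixture x) x 86 mm (y) at its floor, 1 mm more than the board on each side; walls flare evenly to 69 x 93 mm at the mouth. Seated, the board's origin is here and its x and y axes point along the fixture's x and y
- pocket_key (a point): Where the notch centre (point board_notch) comes when the board is seated: the pocket's front left (-x +y) corner, floor height. The bare-metal key block in that corner is 12 x 12 mm and 4 mm high; a board put in half turned round rides up on it
- lid (a joint): Lid angle, rad: 0 = closed on its stop, 1.57 = upright, 1.85 = leaning fully back. Starts at 1.55 to 1.8. Stiff hinge: stays where left, closes with 1 to 4 N at the handle. Lid: frame with clear window, 155 mm long from the hinge, 174 mm wide; reaching 9 mm to the inner and 15 mm to the outer side of the plane of hinge and handle. Two press rods inside end 1 mm above a seated board
- lid_hinge (a point): Middle of the lid's hinge line, 75 mm behind (+x) the fixture's origin, 84 mm above the bench; the line runs along the fixture's y
- lid_handle (a point): Middle of the lid's handle: a black round bar, 12 mm diameter, 90 mm long, parallel to the hinge, 180 mm from the hinge line, 25 mm beyond the lid's free edge and joined to it at both ends. Lid upright: the bar is on top, 264 mm above the bench. Lid closed: 25 mm in front of the housing, 84 mm above the bench
- flux_bottle: Bystander: light blue bottle, 48 mm diameter, 115 mm high, standing loose behind the gap between tray and fixture; origin: centre of its underside
- solder_reel: Bystander: grey reel of solder, 60 mm diameter, 45 mm high, standing loose in front of the gap between tray and fixture; origin: centre of its underside
- tool_pot: Bystander: dark round pot, 68 mm diameter, 95 mm high, with a screwdriver, tweezers and a brush standing in it up to 195 mm, loose, at the far left; origin: centre of its underside
Not all that is in view belongs to the job. Of the things that look like the board, the largest one is meant.

How it is judged:
By the outcome, as a careful person would: the job done as asked, in the order asked, and still so for the second after the job is handed in, with the robot touching nothing.
It also fails if it takes over 69 s, if anything falls off the work surface, if the arm or the gripper's body presses on something with over 40 N, if the wrist force passes 120 N, or if a joint passes its speed limit or range.

## Working session

There is one attempt and no reset: what is moved stays moved. The work goes in short steps, Python scripts to look and compute and a shell command to move; the robot and the scene stay as the last step left them, time stands still between calls to the robot, and variables do not carry over. Pictures are saved under pics/ and viewed, at most 13 in all, crops included, and the job is handed in when it is done.

```bash
mkdir -p pics; ls; python3 - <<'E'
from station import get_state,cams,arm,nets
import cv2,numpy as np
s=get_state(); print(s['t'],s['eef_pos'],s['ee_rot'],s['width'],arm.grasp_offset)
for c in ['top','side']:
    f=cams.grab_frame(c); cv2.imwrite(f'pics/{c}0.png',f['img'][:,:,::-1])
    for l in ['board','heat_sink','board_notch','tray','fixture','pocket','pocket_key','lid_hinge','lid_handle','flux_bottle','solder_reel','tool_pot']:
        print(c,l,[(np.round(d['centre'],4).tolist(),round(d['confidence'],2)) for d in nets.pinpoint(c,l)[:3]])
E
```

```text
pics
0.0 [ 0.26189848 -0.62160679  0.22564303] [ 3.13997949e+00 -1.52577648e-04 -2.74289229e+00] 0.08757187948761234 0.0188
top board [([0.566, 0.0387, 0.0032], 0.96), ([0.4913, 0.3757, -0.0012], 0.68), ([0.5262, 0.2204, 0.0063], 0.61)]
top heat_sink [([0.5675, 0.0343, 0.0157], 0.83), ([0.531, 0.2221, 0.028], 0.64), ([0.4911, 0.3756, 0.0198], 0.62)]
top board_notch [([0.5915, 0.0439, -0.0017], 0.95), ([0.5094, 0.3516, -0.0024], 0.83), ([0.4901, 0.2051, -0.0001], 0.69)]
top tray [([0.5342, 0.2054, -0.0018], 0.8)]
top fixture [([0.5131, -0.2034, -0.003], 0.8)]
top pocket [([0.4996, -0.1971, 0.0642], 0.76), ([0.5166, -0.2, -0.006], 0.45)]
top pocket_key [([0.4871, -0.1652, 0.0645], 0.58)]
top lid_hinge [([0.5835, -0.2237, 0.088], 0.6), ([0.7048, 0.0016, 0.0001], 0.27)]
top lid_handle [([0.5932, -0.2246, 0.2619], 0.93)]
top flux_bottle [([0.7064, 0.0042, -0.0006], 0.74), ([0.5281, 0.2198, 0.0015], 0.38)]
top solder_reel [([0.389, -0.0069, 0.0061], 0.91), ([0.4892, -0.1626, 0.0654], 0.42)]
top tool_pot [([0.6271, 0.4052, 0.0026], 0.59)]
side board [([0.5277, 0.2184, 0.0025], 0.87), ([0.4919, 0.3761, 0.003], 0.77), ([0.5622, 0.0318, 0.0034], 0.73)]
side heat_sink [([0.5292, 0.2231, 0.0289], 0.61), ([0.5133, -0.2026, -0.0027], 0.61), ([0.5711, 0.0376, 0.0161], 0.55)]
side board_notch [([0.5983, 0.043, -0.0033], 0.86), ([0.5058, 0.3505, 0.0011], 0.6), ([0.4914, 0.2016, 0.0016], 0.56)]
side tray [([0.5327, 0.2064, -0.0002], 0.74), ([0.5283, 0.2226, 0.0308], 0.45)]
side fixture [([0.5122, -0.2024, -0.0054], 0.94)]
side pocket [([0.5013, -0.206, 0.0622], 0.78)]
side pocket_key [([0.4851, -0.1607, 0.065], 0.84)]
side lid_hinge [([0.5879, -0.2187, 0.0844], 0.64)]
side lid_handle []
side flux_bottle [([0.7089, 0.008, -0.002], 0.95)]
side solder_reel [([0.3888, -0.0074, -0.0025], 0.64)]
side tool_pot [([0.6213, 0.4043, -0.0009], 0.63)]
```

View pics/top0.png

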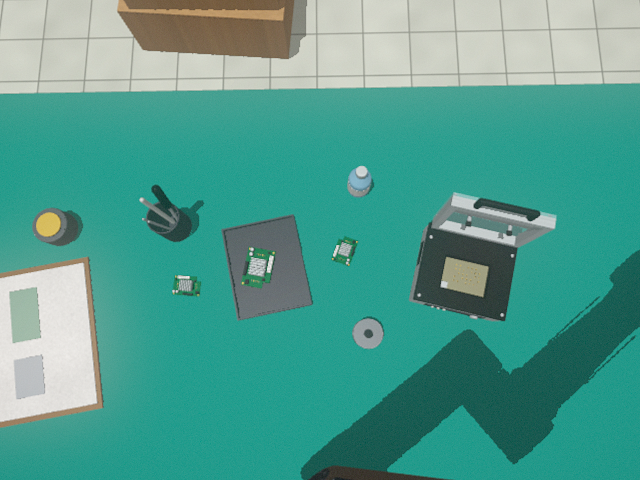

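View pics/side0.png

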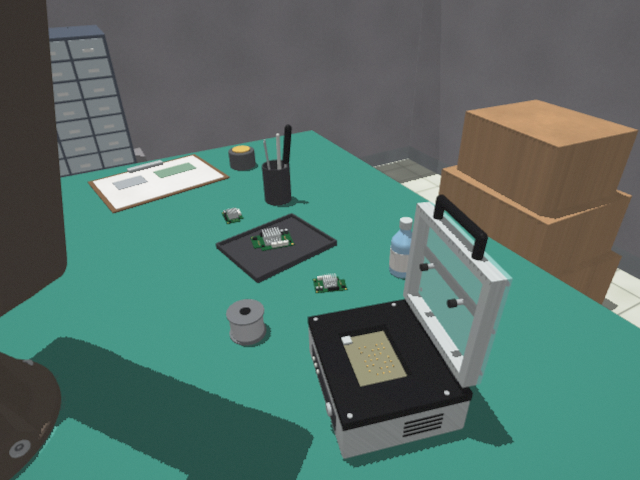

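The top picture shows the three look-alikes: the board in the tray at (257,267), a small one at (345,250) and a small one at (186,286). The one in the tray is clearly the largest and has the heat sink. The fixture is at (465,270) with its key block at (444,284), and the lid is upright at the back with its handle at (507,209). I'll move up and across, then take wrist views of the fixture and the board.

```bash
python3 -m creep '{"translation":[[10,25,40],[19,35,30],[19,40,20],[19,42,15],[19,42,15],[19,42,15],[19,42,10],[19,42,5]],"spin":[0.1,0.1,0.1,0.1,0.1,0.1,0.1,0.1],"gripper":[1,1,1,1,1,1,1,1]}'
python3 -m creep '{"translation":[[15,40,0],[10,30,0],[0,0,0]],"spin":[0.1,0.1,0],"gripper":[1,1,1]}'
cat > h.py <<'E'
from station import get_state,cams,arm,nets
import cv2,numpy as np
def ground(f,uv,z):
    d=f['R'].T@np.linalg.inv(f['mtx'])@np.array([uv[0],uv[1],1.]); c=-f['R'].T@f['t']
    return c+d*(z-c[2])/d[2]
def proj(f,X):
    p=f['mtx']@(f['R']@np.array(X)+f['t']); return p[:2]/p[2]
def pp(c,l,n=2):
    r=nets.pinpoint(c,l)[:n]; print(c,l,[(np.round(d['centre'],4).tolist(),round(d['confidence'],2)) for d in r]); return r
E
python3 - <<'E'
from h import *
f=cams.grab_frame('wrist'); cv2.imwrite('pics/w1.png',f['img'][:,:,::-1])
s=get_state(); print(s['t'],s['eef_pos'],s['ee_rot'],-f['R'].T@f['t'],f['R'],f['mtx'][0])
for l in ['pocket','pocket_key','lid_hinge','lid_handle','fixture']: pp('wrist',l)
E
```

```text
t: 2.1
eef_pos: [0.4057, -0.3105, 0.378]
ee_rot: [-3.139, -0.0, -1.939]
force: [0.5, 0.4, 0.1]
width: 0.0874
gripper_force: 0.0
t: 2.4
eef_pos: [0.431, -0.2392, 0.377]
ee_rot: [-3.14, 0.001, -1.736]
force: [0.4, 0.0, -0.6]
width: 0.0877
gripper_force: 0.0
2.45 [ 0.43058511 -0.24047379  0.37698602] [-3.14064306e+00  1.22568452e-04 -1.73930197e+00] [ 0.4196702  -0.3068219   0.53601019] [[-9.86416809e-01  1.64259388e-01 -8.55401563e-04]
 [ 1.58338428e-01  9.52220074e-01  2.61162541e-01]
 [ 4.37129297e-02  2.57479678e-01 -9.65294460e-01]] [336.06979156   0.         319.37771547]
wrist pocket [([0.5009, -0.2017, 0.06], 0.8)]
wrist pocket_key [([0.486, -0.1617, 0.0629], 0.64)]
wrist lid_hinge [([0.5793, -0.2232, 0.0867], 0.88)]
wrist lid_handle [([0.5951, -0.2265, 0.2621], 0.86)]
wrist fixture [([0.5126, -0.2002, -0.0032], 0.92)]
```

View pics/w1.png

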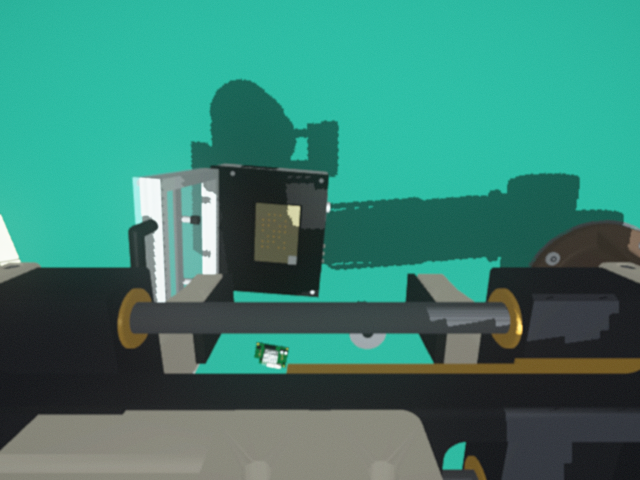

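The wrist view shows the fixture from above: pocket floor around (278,233), key block at (292,260), lid on the left with its handle at (143,230). Next I'll fit the pocket floor and the board in rectified images.

```bash
cat >> h.py <<'E'
def rect(f,c,z,half=0.08,s=4000):
    """orthorectify plane z: image col -> +x, row -> +y, s px per m"""
    n=int(2*half*s); P=[(c[0]-half,c[1]-half),(c[0]+half,c[1]-half),(c[0]+half,c[1]+half),(c[0]-half,c[1]+half)]
    src=np.float32([proj(f,[x,y,z]) for x,y in P]); dst=np.float32([[0,0],[n,0],[n,n],[0,n]])
    return cv2.warpPerspective(f['img'],cv2.getPerspectiveTransform(src,dst),(n,n))
def maskrect(m,c,half=0.08,s=4000):
    m=cv2.morphologyEx(m,cv2.MORPH_CLOSE,np.ones((31,31),np.uint8)); m=cv2.morphologyEx(m,cv2.MORPH_OPEN,np.ones((15,15),np.uint8))
    k=max(cv2.findContours(m,0,2)[0],key=cv2.contourArea); (x,y),(w,h),a=cv2.minAreaRect(k)
    print('centre',c[0]-half+x/s,c[1]-half+y/s,'size mm',w/s*1e3,h/s*1e3,'ang',a); return m
E
python3 - <<'E'
from h import *
out=[]
for c in ['top','side','wrist']:
    f=cams.grab_frame(c)
    ctr=(0.501,-0.202); r=rect(f,ctr,0.065); h=cv2.cvtColor(r,cv2.COLOR_RGB2HSV)
    m=((h[...,0]>15)&(h[...,0]<35)&(h[...,1]>50)&(h[...,2]>60)).astype(np.uint8)*255
    print(c,end=' '); m=maskrect(m,ctr); out.append(np.vstack([r[:,:,::-1],cv2.merge([m]*3)]))
    if c!='wrist':
        ctr=(0.528,0.22); r=rect(f,ctr,0.006,.07); h=cv2.cvtColor(r,cv2.COLOR_RGB2HSV)
        m=((h[...,0]>40)&(h[...,0]<80)&(h[...,1]>80)).astype(np.uint8)*255
        print(c,'board',end=' '); m=maskrect(m,ctr,.07); out.append(cv2.resize(np.vstack([r[:,:,::-1],cv2.merge([m]*3)]),(640,1280)))
cv2.imwrite('pics/r1.png',cv2.resize(np.hstack(out),(800,320)))
E
```

```text
top centre 0.500874984741211 -0.2068750152587891 size mm 159.74996948242188 150.24996948242188 ang -0.0
top board centre 0.5058147506713867 0.22665464782714845 size mm 62.41613006591797 36.51555252075195 ang 80.90972137451172
side centre 0.49795653533935547 -0.2034668121337891 size mm 65.98572540283203 57.28683090209961 ang 77.98851776123047
side board centre 0.50375 0.226375 size mm 65.25 33.5 ang 90.0
wrist centre 0.500691177368164 -0.19936029052734378 size mm 87.79788970947266 64.09003448486328 ang 75.96376037597656
```

View pics/r1.png

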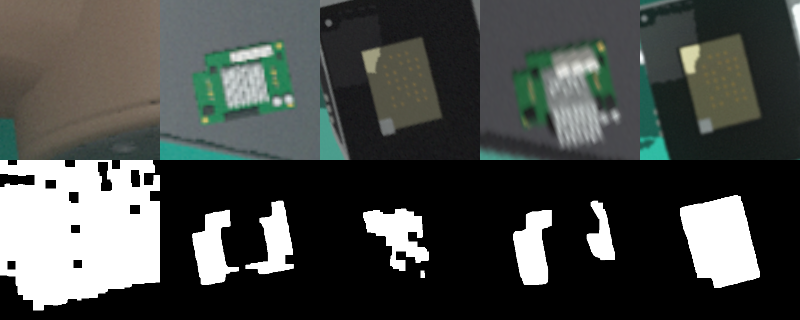

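Pocket from the wrist camera: centre (0.5007,-0.1994), yaw about -14°, size as expected. Next is a close-up over the board.

```bash
python3 -m creep '{"translation":[[6,45,0],[6,45,0],[6,45,-10],[6,45,-20],[6,45,-20],[6,45,-20],[6,45,-20],[6,45,-20]],"spin":[0,0,0,0,0,0,0,0],"gripper":[1,1,1,1,1,1,1,1]}'
python3 -m creep '{"translation":[[6,45,-20],[6,45,-20],[6,40,-20],[0,0,0],[0,0,0]],"spin":[0,0,0,0,0],"gripper":[1,1,1,1,1]}'
python3 - <<'E'
from h import *
f=cams.grab_frame('wrist'); s=get_state(); print(s['t'],s['eef_pos'],s['ee_rot'],s['force'])
for l in ['board','board_notch','heat_sink']: pp('wrist',l)
np.savez('wb.npz',**f)
cv2.imwrite('pics/w2.png',f['img'][:,:,::-1])
ctr=(0.528,0.22)
r=np.hstack([rect(f,ctr,z,.06,3300) for z in (0.006,0.028)])
for k in (0,1):
  for i in range(0,396,66): cv2.putText(r,str(i//66*20-60),(i+k*396,10),0,.3,(255,255,0)); cv2.line(r,(i+k*396,0),(i+k*396,395),(255,255,0),1); cv2.line(r,(k*396,i),(k*396+395,i),(255,255,0),1)
cv2.imwrite('pics/r2.png',r[:,:,::-1])
E
```

```text
t: 3.65
eef_pos: [0.4781, 0.1195, 0.2661]
ee_rot: [-3.141, 0.001, -1.744]
force: [1.8, -0.6, 0.1]
width: 0.0876
gripper_force: 0.0
t: 4.15
eef_pos: [0.496, 0.2482, 0.2054]
ee_rot: [3.14, -0.002, -1.742]
force: [-0.3, 0.4, 0.4]
width: 0.0876
gripper_force: 0.0
4.2 [0.4961937  0.24765491 0.20625821] [ 3.14115359e+00 -9.87055707e-04 -1.74281341e+00] [-0.67372907  0.40007269  0.16032458]
wrist board [([0.5268, 0.22, 0.0038], 0.81), ([0.5699, 0.0347, 0.0012], 0.55)]
wrist board_notch [([0.4932, 0.2031, 0.0047], 0.96), ([0.5973, 0.0393, -0.0035], 0.81)]
wrist heat_sink [([0.4956, 0.3769, 0.0153], 0.71), ([0.5273, 0.2224, 0.0267], 0.67)]
```

View pics/r2.png

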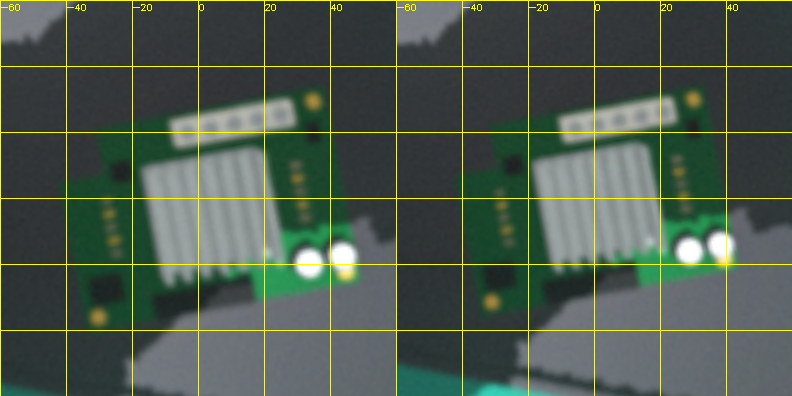

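The close crop shows the full-size board in the tray. The notch is at top left (85,150), the terminal block at (232,120), the caps at (310,262) and (342,255), and mounting holes at (313,101), (98,317) and (346,272). The hole spacing comes to 92 mm, which matches 52x76 and so confirms the 60x84 board. Centre is (0.530,0.223), yaw 79.2°.

```bash
python3 -m creep '{"translation":[[17,-12,-40],[17,-13,-40],[0,0,-35],[0,0,-30],[0,0,-10],[0,0,0],[0,0,0]],"spin":[-0.016,0,0,0,0,0,0],"gripper":[0.7,0.7,0.7,0.7,0.7,0.7,0.7]}' 20
python3 - <<'E'
from h import *
f=cams.grab_frame('side'); s=get_state(); print(s['t'],s['eef_pos'],s['ee_rot'],s['force'],s['width'])
r=f['img'][180:300,190:370]; g=cams.grab_frame('wrist')['img']
cv2.imwrite('pics/c3.png',np.hstack([cv2.resize(r,(450,300)),cv2.resize(g[150:400,150:442],(350,300))])[:,:,::-1])
E
```

```text
t: 5.05
eef_pos: [0.5311, 0.2234, 0.0533]
ee_rot: [-3.14, 0.002, -1.759]
force: [0.0, -0.2, 0.4]
width: 0.0612
gripper_force: 0.0
5.1 [0.53119901 0.2236875  0.05359618] [-3.13940487e+00  2.26755060e-03 -1.75852359e+00] [0.15402147 1.17978905 0.57034542] 0.061648252542504056
```

View pics/c3.png

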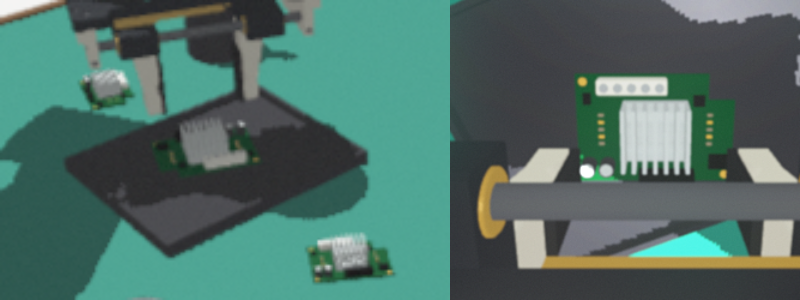

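The fingers straddle the heat sink, which is centred between them at (655,135) in the right half of the picture. I'll go down and close.

```bash
python3 -m creep '{"translation":[[0,0,-15],[0,0,-12],[0,0,-9],[0,0,-7],[0,0,0],[0,0,0]],"spin":[0,0,0,0,0,0],"gripper":[0.7,0.7,0.7,0.7,0.7,0.7]}'
python3 -m creep '{"translation":[[0,0,0],[0,0,0],[0,0,0],[0,0,0],[0,0,0],[0,0,0]],"spin":[0,0,0,0,0,0],"gripper":[0.2,0.2,0.2,0.2,0.2,0.2]}' 25
```

```text
t: 5.75
eef_pos: [0.5302, 0.223, 0.0086]
ee_rot: [3.142, -0.0, -1.759]
force: [0.1, -0.4, 0.6]
width: 0.0612
gripper_force: 0.0
t: 6.35
eef_pos: [0.5301, 0.223, 0.0087]
ee_rot: [-3.141, 0.0, -1.759]
force: [-0.4, 0.5, 2.1]
width: 0.0341
gripper_force: 25.0
```

Gripped at 34.1 mm. I'll lift, turn and go above the pocket.

```bash
python3 -m creep '{"translation":[[0,0,6],[0,0,15],[0,0,25],[0,0,40],[-3,-30,35],[-3,-40,28],[-3,-42,25],[-3,-42,25]],"spin":[0,0,0,0,-0.148,-0.148,-0.148,-0.148],"gripper":[0.2,0.2,0.2,0.2,0.2,0.2,0.2,0.2]}' 
python3 -m creep '{"translation":[[-3,-42,25],[-3,-42,25],[-3,-42,25],[-3,-42,25],[-3,-42,25],[-3,-40,20],[0,-18,7],[0,0,0]],"spin":[-0.148,-0.148,-0.148,-0.148,-0.148,-0.148,-0.147,0],"gripper":[0.2,0.2,0.2,0.2,0.2,0.2,0.2,0.2]}' 
python3 -m creep '{"translation":[[0,0,0],[0,0,0]],"spin":[0,0],"gripper":[0.2,0.2]}'
python3 - <<'E'
from h import *
f=cams.grab_frame('wrist'); s=get_state(); print(s['t'],s['eef_pos'],s['ee_rot'],s['force'],s['width'])
for l in ['pocket','pocket_key','lid_hinge','lid_handle','board_notch','board']: pp('wrist',l)
ctr=(0.501,-0.202); r=rect(f,ctr,0.065); h=cv2.cvtColor(r,cv2.COLOR_RGB2HSV)
m=((h[...,0]>15)&(h[...,0]<35)&(h[...,1]>50)&(h[...,2]>40)).astype(np.uint8)*255
m=maskrect(m,ctr); sd=cams.grab_frame('side')
cv2.imwrite('pics/w4.png',np.hstack([cv2.resize(f['img'],(440,330)),cv2.resize(np.vstack([r,cv2.merge([m]*3)]),(165,330)),cv2.resize(sd['img'][100:350,300:450],(195,330))])[:,:,::-1])
E
```

```text
t: 7.15
eef_pos: [0.5174, 0.0676, 0.2091]
ee_rot: [-3.142, 0.001, -2.356]
force: [-0.2, 0.1, -0.2]
width: 0.0338
gripper_force: 25.0
t: 7.95
eef_pos: [0.4998, -0.2013, 0.3609]
ee_rot: [-3.142, 0.002, 2.89]
force: [-0.2, 0.8, -1.4]
width: 0.0337
gripper_force: 25.0
t: 8.15
eef_pos: [0.4997, -0.1983, 0.359]
ee_rot: [3.141, -0.001, 2.9]
force: [-0.3, -0.2, -0.6]
width: 0.0337
gripper_force: 25.0
8.2 [ 0.4998342  -0.19813898  0.35903868] [ 3.14150882e+00 -9.89961732e-04  2.90009136e+00] [-0.41907171 -0.56450676 -1.57448605] 0.03387654085709328
wrist pocket [([0.485, -0.1584, 0.3558], 0.17)]
wrist pocket_key [([0.4861, -0.1624, 0.0623], 0.8)]
wrist lid_hinge []
wrist lid_handle [([0.5952, -0.2251, 0.2614], 0.84)]
wrist board_notch [([0.4868, -0.1608, 0.3546], 0.81), ([0.5961, 0.0405, 0.0009], 0.55)]
wrist board [([0.4987, -0.1973, 0.3554], 0.94), ([0.5683, 0.0348, -0.0013], 0.8)]
centre 0.500896484375 -0.19948025512695317 size mm 88.12747955322266 64.43074035644531 ang 76.26373291015625
```

View pics/w4.png

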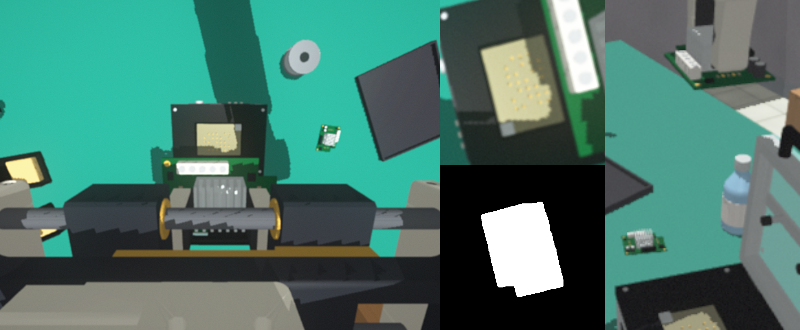

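The pocket reads the same again: (0.5009,-0.1995), yaw -13.7 to -14°. The held board has its notch on the key side. I'll check how the board sits in the hand using its visible mounting hole and front edge.

```bash
python3 - <<'E'
from h import *
f=cams.grab_frame('wrist'); s=get_state(); T=s['eef_pos']; zb=T[2]-.0047+.002; yw=s['ee_rot'][2]-np.pi
c,sn=np.cos(yw),np.sin(yw); M=np.array([[c,-sn],[sn,c]]); print('yaw',np.degrees(yw),T)
h=cv2.cvtColor(f['img'],cv2.COLOR_RGB2HSV)
e=proj(f,[*(T[:2]+M@[-26,-38]/1000*1 if False else T[:2]+M@np.array([-.026,-.038])),zb]); print('expect px',e)
m=((h[...,0]>12)&(h[...,0]<32)&(h[...,1]>100)&(h[...,2]>60)).astype(np.uint8)
y0,x0=int(e[1])-14,int(e[0])-14; n,_,st,ce=cv2.connectedComponentsWithStats(m[y0:y0+28,x0:x0+28])
for i in range(1,n):
    if st[i,4]>5:
        p=ce[i]+[x0,y0]; g=ground(f,p,zb); print(p,st[i,4],'board centre in hand (board mm):',(M.T@(g[:2]-T[:2]))*1e3+[26,38])
# front edge: project points of board's -x edge, find bottom-most teal/black->green transition per column
g=((h[...,0]>40)&(h[...,0]<78)&(h[...,1]>120)).astype(np.uint8)
P=[]
for yb in np.linspace(-.038,.020,15):
    for xb in np.arange(-.036,-.024,.0003):
        u=proj(f,[*(T[:2]+M@np.array([xb,yb])),zb]); 
        if g[int(round(u[1])),int(round(u[0]))]: P.append((yb*1e3,xb*1e3)); break
P=np.array(P); print(np.round(P,1).tolist()); k=np.polyfit(P[:,0],P[:,1],1); print('slope deg',np.degrees(k[0]),'x at y=0',k[1])
E
```

```text
yaw -13.956706083220892 [ 0.50013063 -0.19875388  0.35950717]
expect px [239.82590392 239.7116994 ]
[242.76119403 237.3880597 ] 67 board centre in hand (board mm): [-1.20094618  1.53648948]
[[-38.0, -31.2], [-33.9, -31.2], [-29.7, -31.5], [-25.6, -31.5], [-21.4, -31.2], [-17.3, -31.2], [-13.1, -31.2], [-9.0, -31.2], [-4.9, -31.2], [-0.7, -31.2], [3.4, -31.2], [7.6, -31.2], [11.7, -31.2], [15.9, -31.5], [20.0, -31.5]]
slope deg -0.05927149604802144 x at y=0 -31.289310344827555
```

In hand, the board is within about 1.3 mm and 0.1° of nominal. I'll correct (+1.2,-1.4) mm and go down to just above the pocket mouth.

```bash
python3 -m creep '{"translation":[[1.2,-1.4,-25],[0,0,-45],[0,0,-48],[0,0,-48],[0,0,-45],[0,0,-35],[0,0,-20],[0,0,-6]],"spin":[0,0,0,0,0,0,0,0],"gripper":[0.2,0.2,0.2,0.2,0.2,0.2,0.2,0.2]}' 
python3 -m creep '{"translation":[[0,0,0],[0,0,0],[0,0,0]],"spin":[0,0,0],"gripper":[0.2,0.2,0.2]}'
python3 - <<'E'
from h import *
s=get_state(); print(s['t'],s['eef_pos'],s['ee_rot'],s['force'])
a=cams.grab_frame('side')['img'][230:450,280:480]; b=cams.grab_frame('wrist')['img'][130:400,140:500]
cv2.imwrite('pics/p5.png',np.hstack([cv2.resize(a,(400,440)),cv2.resize(b,(400,440))])[:,:,::-1])
E
```

```text
t: 9.4
eef_pos: [0.4997, -0.2003, 0.0851]
ee_rot: [-3.141, -0.004, 2.897]
force: [0.3, -0.2, -0.2]
width: 0.034
gripper_force: 25.0
t: 9.7
eef_pos: [0.5024, -0.2005, 0.0891]
ee_rot: [3.141, 0.003, 2.898]
force: [-0.1, 0.5, -1.3]
width: 0.034
gripper_force: 25.0
9.7 [ 0.5023718  -0.20051025  0.0890756 ] [3.14119514e+00 2.68042320e-03 2.89763288e+00] [-0.09332542  0.45693307 -1.32642299]
```

View pics/p5.png

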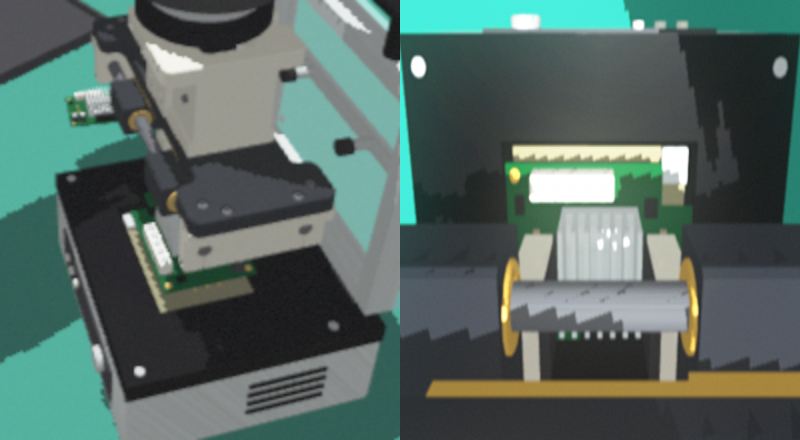

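The board hangs level over the pocket with its notch over the key block at (675,165), and it is centred sideways. I'll lower it slowly.

```bash
python3 -m creep '{"translation":[[0,0,0],[0,0,-2],[0,0,-2],[0,0,-2],[0,0,-2],[0,0,0],[0,0,0],[0,0,0]],"spin":[0,0,0,0,0,0,0,0],"gripper":[0.2,0.2,0.2,0.2,0.2,0.2,0.2,0.2]}' 
python3 -m creep '{"translation":[[0,0,-1],[0,0,-1],[0,0,-1],[0,0,-1],[0,0,0],[0,0,0],[0,0,0]],"spin":[0,0,0,0,0,0,0],"gripper":[0.2,0.2,0.2,0.2,0.2,0.2,0.2]}' 
```

```text
t: 10.6
eef_pos: [0.5014, -0.2004, 0.0796]
ee_rot: [-3.142, 0.0, 2.897]
force: [0.1, -0.5, -0.7]
width: 0.0337
gripper_force: 25.0
t: 11.3
eef_pos: [0.5013, -0.2004, 0.0756]
ee_rot: [-3.142, 0.0, 2.897]
force: [0.1, 0.0, -1.6]
width: 0.0338
gripper_force: 25.0
```

```bash
for i in 1 2; do :; done
python3 -m creep '{"translation":[[0,0,-1],[0,0,-1],[0,0,-1],[0,0,0],[0,0,0],[0,0,0]],"spin":[0,0,0,0,0,0],"gripper":[0.2,0.2,0.2,0.2,0.2,0.2]}' 
python3 -m creep '{"translation":[[0,0,-0.5],[0,0,-0.5],[0,0,-0.5],[0,0,-0.5],[0,0,0],[0,0,0],[0,0,0]],"spin":[0,0,0,0,0,0,0],"gripper":[0.2,0.2,0.2,0.2,0.2,0.2,0.2]}' 
```

```text
t: 11.9
eef_pos: [0.5013, -0.2004, 0.0726]
ee_rot: [-3.142, 0.0, 2.897]
force: [-0.0, 0.3, -0.9]
width: 0.0336
gripper_force: 25.0
t: 12.6
eef_pos: [0.5013, -0.2004, 0.0706]
ee_rot: [3.142, 0.0, 2.897]
force: [0.3, -0.5, -0.9]
width: 0.0339
gripper_force: 25.0
```

```bash
python3 -m creep '{"translation":[[0,0,-0.3],[0,0,-0.3],[0,0,-0.3],[0,0,0],[0,0,0],[0,0,0]],"spin":[0,0,0,0,0,0],"gripper":[0.2,0.2,0.2,0.2,0.2,0.2]}' 
python3 -m creep '{"translation":[[0,0,-0.3],[0,0,-0.2],[0,0,0],[0,0,0],[0,0,0]],"spin":[0,0,0,0,0],"gripper":[0.2,0.2,0.2,0.2,0.2]}' 
```

```text
t: 13.2
eef_pos: [0.5014, -0.2004, 0.0698]
ee_rot: [3.142, 0.0, 2.897]
force: [-1.0, 0.4, 0.7]
width: 0.0339
gripper_force: 25.0
t: 13.7
eef_pos: [0.5014, -0.2004, 0.0697]
ee_rot: [-3.142, 0.0, 2.898]
force: [-2.2, 1.2, 6.6]
width: 0.0336
gripper_force: 25.0
```

There is contact at z=0.0697, exactly where the floor should be, with 6.6 N. I'll ease off, release and retreat.

```bash
python3 -m creep '{"translation":[[0,0,0.2],[0,0,0],[0,0,0],[0,0,0],[0,0,0]],"spin":[0,0,0,0,0],"gripper":[0.55,0.55,0.55,0.55,0.55]}' 
python3 -m creep '{"translation":[[0,0,5],[0,0,12],[0,0,25],[0,0,45],[0,0,48],[0,0,48],[0,0,48],[0,0,30]],"spin":[0,0,0,0,0,0,0,0],"gripper":[0.55,0.55,0.55,0.55,0.55,0.55,0.55,0.55]}'
python3 -m creep '{"translation":[[0,0,20],[0,0,0],[0,0,0]],"spin":[0,0,0],"gripper":[0.55,0.55,0.55]}'
python3 - <<'E'
from h import *
s=get_state(); print(s['t'],s['eef_pos'],s['ee_rot'],s['q'])
f=cams.grab_frame('wrist')
for l in ['board','board_notch','heat_sink','lid_handle','lid_hinge']: pp('wrist',l,1)
cams.grab_frame('side'); pp('side','lid_handle',1); pp('side','lid_hinge',1); g=cams.grab_frame('side')
r=rect(f,(0.5008,-0.1995),.067,.06,3300)
cv2.imwrite('pics/p6.png',np.hstack([r,cv2.resize(g['img'][190:440,290:510],(348,396))])[:,:,::-1])
E
```

```text
t: 14.2
eef_pos: [0.5012, -0.2004, 0.0692]
ee_rot: [-3.142, -0.0, 2.897]
force: [-0.7, 0.6, -0.1]
width: 0.048
gripper_force: 0.0
t: 15.0
eef_pos: [0.5016, -0.2008, 0.336]
ee_rot: [3.141, 0.006, 2.898]
force: [0.6, -0.0, -0.4]
width: 0.0481
gripper_force: 0.0
t: 15.3
eef_pos: [0.501, -0.2003, 0.3513]
ee_rot: [3.141, 0.002, 2.897]
force: [-0.2, 0.1, -0.2]
width: 0.0481
gripper_force: 0.0
15.3 [ 0.50103036 -0.20034422  0.35132897] [3.14097405e+00 1.51684807e-03 2.89729857e+00] [-1.71921359e-02  7.55376140e-02 -7.44304883e-02 -2.64226677e-04
 -1.41921105e+00 -1.79785811e+00]
wrist board [([0.4983, -0.1982, 0.0644], 0.7)]
wrist board_notch [([0.5975, 0.0391, -0.0031], 0.94)]
wrist heat_sink [([0.4982, -0.1994, 0.0897], 0.65)]
wrist lid_handle [([0.5926, -0.2269, 0.2613], 0.92)]
wrist lid_hinge [([0.5827, -0.2237, 0.0852], 0.67)]
side lid_handle [([0.5911, -0.2228, 0.2658], 0.87)]
side lid_hinge [([0.5847, -0.2167, 0.0856], 0.9)]
```

View pics/p6.png

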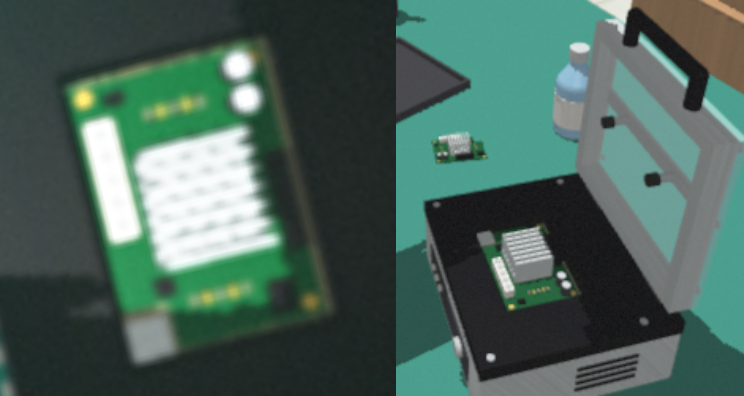

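The board sits flat in the pocket, with the notch round the key block (left half, (150,338)) and an even margin all round. The lid stands slightly back at about 1.62 rad, its bar near (0.593,-0.225,0.264). I'll close the fingers, go behind the bar and push it forward along its arc.

```bash
python3 -m creep '{"translation":[[25,-6,0],[40,-10,0],[40,-10,0],[14,-3,0],[0,0,-10],[0,0,-25],[0,0,-30],[0,0,-20]],"spin":[0,0,0,0,0,0,0,0],"gripper":[0,0,0,0,0,0,0,0]}' 10
python3 -m creep '{"translation":[[0,0,-8],[0,0,0],[0,0,0],[0,0,0]],"spin":[0,0,0,0],"gripper":[0,0,0,0]}'
python3 - <<'E'
from h import *
s=get_state(); print(s['t'],s['eef_pos'],s['ee_rot'],s['force'],s['width'])
a=cams.grab_frame('side'); cv2.imwrite('pics/p7.png',a['img'][100:400,300:600,::-1]); pp('side','lid_handle',1)
E
```

```text
t: 16.6
eef_pos: [0.6186, -0.2289, 0.263]
ee_rot: [3.141, -0.002, 2.897]
force: [0.4, -0.7, -0.1]
width: 0.0004
gripper_force: 0.0
t: 17.0
eef_pos: [0.6208, -0.2296, 0.259]
ee_rot: [3.142, 0.002, 2.898]
force: [0.5, -0.5, 0.1]
width: 0.0007
gripper_force: 0.0
17.0 [ 0.62080923 -0.22956307  0.2589986 ] [3.14152967e+00 2.42101152e-03 2.89756041e+00] [ 0.49585046 -0.49830885  0.13041585] 0.0007201015438916314
side lid_handle [([0.5309, 0.2037, -0.0035], 0.71)]
```

View pics/p7.png

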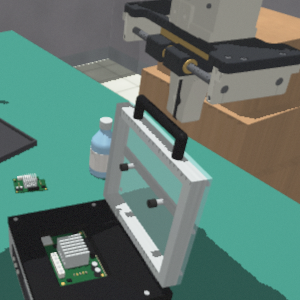

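The closed fingertips are behind the bar at (180,115) and clear of the lid frame. Now I'll push.

```bash
python3 -m creep '{"translation":[[-6.7,1.7,0],[-6.7,1.7,0],[-6.7,1.7,0],[-10.1,2.5,-1],[-10.1,2.5,-1],[-10.1,2.5,-1],[0,0,0],[0,0,0]],"spin":[0,0,0,0,0,0,0,0],"gripper":[0,0,0,0,0,0,0,0]}'
python3 - <<'E'
from h import *
print(get_state()['force']); cams.grab_frame('side'); pp('side','lid_handle',1)
cams.grab_frame('wrist'); pp('wrist','lid_handle',1)
E
```

```text
t: 17.9
eef_pos: [0.5689, -0.2166, 0.2541]
ee_rot: [3.142, -0.001, 2.897]
force: [-0.7, 0.0, 0.2]
width: 0.0004
gripper_force: 0.0
[-0.68989124  0.03109568  0.21427182]
side lid_handle [([0.5464, -0.2089, 0.2613], 0.67)]
wrist lid_handle [([0.5505, -0.2175, 0.2567], 0.81)]
```

```bash
python3 -m creep '{"translation":[[-9.8,2.4,-2.7],[-9.8,2.4,-2.7],[-9.8,2.4,-2.7],[-9.2,2.3,-4.3],[-9.2,2.3,-4.3],[-9.2,2.3,-4.3],[0,0,0],[0,0,0]],"spin":[0,0,0,0,0,0,0,0],"gripper":[0,0,0,0,0,0,0,0]}'
python3 -m creep '{"translation":[[-10,2.5,-7],[-10,2.5,-7],[0,0,0],[0,0,0]],"spin":[0,0,0,0],"gripper":[0,0,0,0]}'
python3 - <<'E'
from h import *
print(get_state()['force']); cams.grab_frame('side'); pp('side','lid_handle',1)
cams.grab_frame('wrist'); pp('wrist','lid_handle',1)
E
```

```text
t: 18.9
eef_pos: [0.5121, -0.2027, 0.2333]
ee_rot: [-3.141, -0.001, 2.898]
force: [1.0, 0.1, 0.2]
width: 0.0003
gripper_force: 0.0
t: 19.3
eef_pos: [0.493, -0.1979, 0.2196]
ee_rot: [-3.141, -0.001, 2.898]
force: [-0.2, 0.1, 0.3]
width: 0.0007
gripper_force: 0.0
[-0.20102938  0.10899658  0.29713546]
side lid_handle [([0.6229, 0.4035, -0.0021], 0.74)]
wrist lid_handle [([0.4761, -0.1943, 0.2203], 0.57)]
```

The bar follows and is now at about 52°. I'll lift over it and press down from above.

```bash
python3 -m creep '{"translation":[[3,-1,10],[0,0,20],[-12,3,0],[-11.4,3,0],[0,0,-6],[0,0,-5],[0,0,-4],[0,0,0]],"spin":[0,0,0,0,0,0,0,0],"gripper":[0,0,0,0,0,0,0,0]}'
python3 -m creep '{"translation":[[-5.3,1.3,-8.5],[-5.3,1.3,-8.5],[-6.5,1.6,-8],[-6.5,1.6,-8],[-6.5,1.6,-8],[0,0,0],[0,0,0]],"spin":[0,0,0,0,0,0,0],"gripper":[0,0,0,0,0,0,0]}'
python3 - <<'E'
from h import *
print(get_state()['force']); a=cams.grab_frame('side'); pp('side','lid_handle',1)
cams.grab_frame('wrist'); pp('wrist','lid_handle',1); cv2.imwrite('pics/p8.png',a['img'][100:460,250:600,::-1])
E
```

```text
t: 20.3
eef_pos: [0.4721, -0.1927, 0.2332]
ee_rot: [-3.141, -0.002, 2.897]
force: [-0.4, 0.7, -0.2]
width: 0.0008
gripper_force: 0.0
t: 21.0
eef_pos: [0.4426, -0.1853, 0.1933]
ee_rot: [-3.142, 0.0, 2.898]
force: [-0.3, -0.5, -0.2]
width: 0.0004
gripper_force: 0.0
[-0.29545651 -0.45072793 -0.22936796]
side lid_handle [([0.439, -0.1827, 0.1852], 0.64)]
wrist lid_handle [([0.4427, -0.1859, 0.1848], 0.78)]
```

View pics/p8.png

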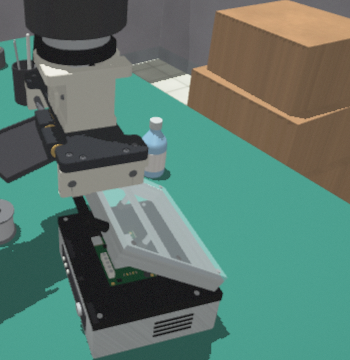

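The fingertips rest on the bar and the lid is at about 35°. I'll continue down the arc and slow towards the stop.

```bash
python3 -m creep '{"translation":[[-5.2,1.3,-9],[-5.2,1.3,-9],[-5.2,1.3,-9],[-3.6,0.9,-9.5],[-3.6,0.9,-9.5],[-3.6,0.9,-9.5],[0,0,0]],"spin":[0,0,0,0,0,0,0],"gripper":[0,0,0,0,0,0,0]}'
python3 -m creep '{"translation":[[-1.6,0.4,-7],[-1.6,0.4,-6],[-1.6,0.4,-6],[-0.5,0.1,-5],[-0.5,0.1,-5],[0,0,-4],[0,0,-4],[0,0,0]],"spin":[0,0,0,0,0,0,0,0],"gripper":[0,0,0,0,0,0,0,0]}'
```

```text
t: 21.9
eef_pos: [0.4147, -0.1786, 0.1364]
ee_rot: [-3.141, -0.002, 2.897]
force: [-0.6, -0.2, 0.4]
width: 0.0005
gripper_force: 0.0
t: 22.7
eef_pos: [0.4099, -0.1773, 0.1003]
ee_rot: [-3.141, -0.001, 2.897]
force: [-0.6, -0.4, 0.8]
width: 0.0006
gripper_force: 0.0
```

```bash
python3 -m creep '{"translation":[[0,0,-3],[0,0,-3],[0,0,-2],[0,0,-1],[0,0,0],[0,0,0]],"spin":[0,0,0,0,0,0],"gripper":[0,0,0,0,0,0]}'
python3 -m creep '{"translation":[[0,0,-0.5],[0,0,-0.5],[0,0,-0.5],[0,0,0],[0,0,0]],"spin":[0,0,0,0,0],"gripper":[0,0,0,0,0]}'
```

```text
t: 23.3
eef_pos: [0.4103, -0.1773, 0.0919]
ee_rot: [3.142, 0.0, 2.897]
force: [0.1, 0.6, 0.4]
width: 0.0007
gripper_force: 0.0
t: 23.8
eef_pos: [0.4103, -0.1773, 0.0904]
ee_rot: [3.142, 0.0, 2.897]
force: [-0.8, -0.8, 0.7]
width: 0.0009
gripper_force: 0.2
```

```bash
python3 -m creep '{"translation":[[0,0,-0.4],[0,0,-0.4],[0,0,0],[0,0,0]],"spin":[0,0,0,0],"gripper":[0,0,0,0]}'
python3 -m creep '{"translation":[[0,0,-0.3],[0,0,-0.3],[0,0,0],[0,0,0]],"spin":[0,0,0,0],"gripper":[0,0,0,0]}'
```

```text
t: 24.2
eef_pos: [0.4104, -0.1774, 0.09]
ee_rot: [-3.142, 0.0, 2.898]
force: [-0.9, 0.9, 6.3]
width: 0.0005
gripper_force: 3.1
t: 24.6
eef_pos: [0.4104, -0.1774, 0.0898]
ee_rot: [-3.141, 0.001, 2.898]
force: [-3.3, 2.9, 11.1]
width: 0.0008
gripper_force: 5.9
```

The bar stops at 0.0898, against 0.090 expected, and the force is rising, so the lid is on its stop. I'll retreat and take a last look.

```bash
python3 -m creep '{"translation":[[0,0,2],[0,0,10],[0,0,30],[0,0,45],[0,0,45],[0,0,30],[0,0,0],[0,0,0]],"spin":[0,0,0,0,0,0,0,0],"gripper":[0,0,0,0,0,0,0,0]}'
python3 - <<'E'
from h import *
s=get_state(); print(s['t'],s['eef_pos'],s['force'])
a=cams.grab_frame('side'); pp('side','lid_handle',1)
for l in ['flux_bottle','solder_reel','tool_pot','heat_sink']: pp('side',l,1)
cams.grab_frame('wrist'); pp('wrist','lid_handle',1)
cv2.imwrite('pics/p9.png',a['img'][100:460,200:600,::-1])
E
```

```text
t: 25.4
eef_pos: [0.4102, -0.1772, 0.2517]
ee_rot: [3.141, 0.002, 2.897]
force: [-0.2, 0.6, -0.9]
width: 0.0005
gripper_force: 0.0
25.4 [ 0.41020306 -0.17720468  0.25174092] [-0.24160701  0.57719375 -0.90761576]
side lid_handle [([0.4082, -0.1744, 0.0885], 0.61)]
side flux_bottle [([0.7123, 0.0069, -0.0005], 0.92)]
side solder_reel [([0.3871, -0.0068, -0.002], 0.56)]
side tool_pot []
side heat_sink [([0.5707, 0.0372, 0.0169], 0.91)]
wrist lid_handle []
```

View pics/p9.png

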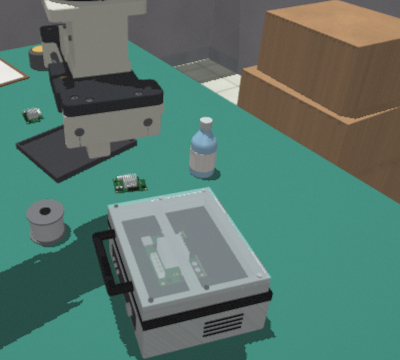

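The lid lies closed and flat over the board (window around (185,250)). The bottle and reel are where they stood, and the gripper touches nothing.

```bash
python3 -c "
from station import arm; print(arm.job_done())"
```

```text
the job is handed in; nothing more can be done
None
```

The board is seated flat in the pocket with its notch round the key block, the lid is closed on its stop, and the job was handed in at about 25 s of the 69 s allowed. The flux bottle and solder reel still stand where they were; the tool pot was out of the last picture, but the arm never went near it.

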